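Stack the handled parts tray on the socketed tray of a soldering bench

ROBOT

A 6-joint arm with a two-finger parallel gripper is mounted at the origin on the work surface. World frame = base frame: x ahead of the robot, y to its left, z up, the work surface at z = 0. Lengths are in mm, angles in rad, forces in N, time in s.
With the tool pointing down it reaches from about 375 to 900 mm from the base axis. Payload 3.1 kg.
Tool frame: the origin (TCP) lies midway between the tips of the shut fingers; the grasp point (between the pads) lies 19 mm behind it; y points along the fingers, x is the direction in which the jaws open and shut, and the axes are right-handed (so a half turn about y gives the same grasp; the last joint's range is limited). The gripper opens to 85 mm and grips with 20 to 120 N. Pads are 22 mm wide; open, the fingers measure 114 mm over their backs; the gripper's body (76 mm by 85 mm) begins 54 mm behind the grasp point. The pads swing forward as they close: fully open they stand 13 mm farther back than shut.
Start: joints at [1.149, 0.527, 1.433, -0, 1.181, -0.178], TCP at [150.83, 606.504, 231.31] pointing down, gripper open.
Joint ranges: [-3.08, 3.08], [-0.75, 2.2], [0.22, 2.44], [-1.43, 4.57], [0, 2.65], [-2.85, 2.85]. Speed limits (rad/s): [2.79, 2.79, 3.14, 3.14, 3.14, 3.14].

INTERFACE

Orientations are given as a rotation vector (axis times angle).
In Python, from workcell import env gives the robot as it stands.
- The arm moves only by the tool play_rows, never from a script. Its argument "targets" is a list of rows, each a list of 3 entries, a list of its own where there are three numbers: the turn, a rotation vector about the world's x, y, z in units of 5 degrees (1.0 is 5 degrees), then the shift along the world's x, y, z in units of 25 mm (1.0 is 25 mm), then the opening in per cent of the stroke, from 0 (shut) to 100 (fully open). A call has 1 to 20 rows; each row shifts and turns the pose as measured when the row begins; what a row does not reach is not made up. A row lasts 1/10 s, in which the tool goes at most 50 mm and 8.59 degrees, less where a joint would pass 70% of its speed; a pose out of reach is approached as far as the arm can. A call is refused whole if a number of a shift passes 1 or a number of a turn 1, either way. A call with a gripper value outside its range is refused whole. The fingers move at their own pace and stop on an object; "newtons" is the grip in N (left out, the last holds). Time passes only in rows, so rows that do not move let the fingers close. It gives the time, the measured TCP pose, the force and the opening at its end, in the units of the state.
- env.read_state(): the state, without advancing time (a new reading comes with each control period).
- env.snapshot(name): name is "scene" or "top"; returns a dict with "img" (400x640x3 uint8, red, green, blue), "depth" (400x640 float32, mm along the optical axis (not along the pixel's ray), 0 where there is no reading), "K" (3x3 intrinsics, pixels), "distortion" ([k1, k2, p1, p2, k3] as OpenCV has them; the pictures are not rectified), "world_to_cam" (4x4, takes a point from world to camera coordinates). Camera axes: x right, y down, z forward; pixel columns grow to the right and rows downward; lengths in mm; the calibration is good to about 2 mm. A picture is of the moment at which its call begins.
- env.hand_in(): hands the job in, once; it reports no verdict.
Trained networks look in a picture, given as the dict that the camera call returned (one of the last four; its "shot" number tells which), for a name from the list of things; names that differ only in an ending like _2 or _b are one class to them, and where a whole thing is asked for, a point or a joint stands for the part that bears it (a point fixed in the world has none). Each returns a list of dicts, best first, with "score" (0 to 1); they miss things now and then, are a little off and sometimes report something else, mostly with a low value. They report only what shows in the picture. A call takes as long as a camera call.
- env.trace(label, picture): "mask" (400x640 bool, what is visible of it) and "xy" ([column, row] in pixels, amid what is visible of it).
- env.mark_of(label, picture): "xy" ([column, row] in pixels: a listed point, or the origin of a listed thing).
The state is a dict: "t": time; "q": joint angles; "joint_velocities": joint speeds; "tau": joint torques, N m; "position": TCP position; "orientation": TCP orientation; "contact_force": force on the tool from outside, world axes, zero at the start; "wrist_torque": the same for the moment, N m; "gripper_width": opening from 0.0 (shut) to 1.0 (fully open).
Only numpy, scipy, OpenCV 4.12 (cv2) and the standard library are available. Lean on these libraries where they do the work, as an engineer would, in place of code of your own. Each camera call takes 0.05 s, during which the arm holds its last target. There are 200 camera calls.

TASK

Clear the soldering bench by stacking the parts trays: pick up the tray with the carrying handle and set it on the tray that has a square socket in each corner, so that its four corner pins drop into the four sockets and it sits flat on the rim. Lower it until the pins are in the sockets before you let go, and leave the tray with the single divider where it is.

Things in the scene. Friction and masses are not known exactly. Their poses are not given: they have to be found in the camera images.
- top_tray_center (a point): Handled tray, dark grey, 160 (x) x 120 (y) x 92 mm high, 0.4 kg, loose. Point: its centre, 46 mm above the feet of four corner pins (10 mm wide, 16 long, at x +-61.5, y +-41.5) and 30 mm above the underside of its 30 mm high open shell. Handle: bar along x, 112 long, 14 wide, 18 tall, its centre 37 mm above the point, 28 mm free under it. z up; fits either way round.
- lower_tray_center (a point): Socketed tray, dark grey, no handle, 160 (x) x 120 (y) x 30 mm high, 0.6 kg, loose. Each corner has an open square socket 31 mm wide inside, 27 deep, centred at x +-61.5, y +-41.5; green boards lie between. Point: its centre, 15 mm above the bench, z up. When the handled tray's shell sits on this rim, that tray's point is 45 mm above this one.
- plain_tray_center (a point): Bystander to leave alone: plain dark grey tray, 160 x 120 x 30 mm high, loose, with one low divider across its middle and no corner sockets or handle. Point: its centre, 15 mm above the bench.

How it is judged (in metres and radians):
On the way:
1. the handled tray, still held by the fingers, has its pins at least 4 mm down in the sockets (horizontal distance between top_tray_center and lower_tray_center below 0.016 m and angle between the x axis of top_tray_center and the x axis of lower_tray_center, either way round below 0.21 rad and z of top_tray_center in the frame of lower_tray_center between 0.035 and 0.057 m and contact force between the fingers and top_tray above 0.5 N), for 0.1 s.
At the end, for the whole second after the job is handed in: The handled tray rests, released, on the socketed tray, its shell down on the rim (within 4 mm), pins in the sockets: centres within 16 mm horizontally, sides parallel within 12 degrees, either way round, both trays level within 3.4 degrees, the socketed tray on the bench (horizontal distance between top_tray_center and lower_tray_center below 0.016 m and angle between the x axis of top_tray_center and the x axis of lower_tray_center, either way round below 0.21 rad and z of top_tray_center in the frame of lower_tray_center between 0.041 and 0.049 m and angle between each of top_tray_center, lower_tray_center's own z axis and vertical below 0.06 rad and height (world z) of lower_tray_center below 0.02 m and linear speed of each of top_tray, lower_tray below 0.02 m/s); the robot touches nothing.
It fails at once if the plain tray with the single divider is moved more than 30 mm (distance of plain_tray_center from where it was at the start of the episode above 0.03 m).
It also fails if it takes over 43 s, if anything falls off the work surface, if the arm or the gripper's body presses on something with over 40 N, if the wrist force passes 120 N, or if a joint passes its speed limit or range.

## Working session

There is one attempt and no reset: what is moved stays moved. The work goes in short steps, Python scripts to look and compute and a tool call to move; the robot and the scene stay as the last step left them, time stands still between calls to the robot, and variables do not carry over. Pictures are saved under pics/ and viewed, about 8 in all and at most 12, crops included, and the job is handed in when it is done.

Besides the shell and the picture viewer there is one more tool, called after "Call:" by a JSON object that holds its "name" and its "arguments". play_rows: Moves the arm, as the interface text tells. Its arguments: {"type":"object","properties":{"targets":{"type":"array"},"newtons":{"type":"number"}},"required":["targets"]}

```bash
mkdir -p pics; cat > h.py <<'E'
import numpy as np, cv2
from workcell import env
def ray(p,xy):
    u=cv2.undistortPoints(np.array([[xy]],float),np.array(p["K"]),np.array(p["distortion"]))[0,0]
    M=np.array(p["world_to_cam"]);R=M[:3,:3];t=M[:3,3]
    return -R.T@t, R.T@np.array([u[0],u[1],1.])
def tri(p1,a,p2,b):
    o1,d1=ray(p1,a);o2,d2=ray(p2,b)
    s=np.linalg.lstsq(np.c_[d1,-d2],o2-o1,rcond=None)[0]
    x,y=o1+s[0]*d1,o2+s[1]*d2
    return (x+y)/2,np.linalg.norm(x-y)
def cloud(p,mask):
    v,u=np.nonzero(mask&(p["depth"]>0));z=p["depth"][v,u].astype(float)
    q=cv2.undistortPoints(np.c_[u,v].astype(float)[:,None],np.array(p["K"]),np.array(p["distortion"]))[:,0]
    M=np.array(p["world_to_cam"]);c=np.c_[q*z[:,None],z]
    return (c-M[:3,3])@M[:3,:3]
E
python3 - <<'E'
from h import *
P={n:env.snapshot(n) for n in("scene","top")}
for n,p in P.items(): cv2.imwrite(f"pics/{n}.png",p["img"][...,::-1])
for l in("top_tray_center","lower_tray_center","plain_tray_center"):
    m={}
    for n,p in P.items():
        r=env.mark_of(l,p);print(l,n,[(np.round(a["xy"]),round(a["score"],2)) for a in r[:3]])
        if r:m[n]=r[0]["xy"]
        r=env.trace(l,p)
        if r:
            c=cloud(p,r[0]["mask"]);k=c[c[:,2]>15]
            print("  trace",r[0]["score"],r[0]["xy"],np.percentile(c,[2,50,98],axis=0).round().tolist())
            if len(k): print("  rect",cv2.minAreaRect(k[:,:2].astype(np.float32)))
    if len(m)==2: print(tri(P["scene"],m["scene"],P["top"],m["top"]))
print(env.read_state())
E
```

```text
top_tray_center scene [(array([331., 200.]), 0.66)]
  trace 0.96 [328.8, 205.9] [[407.0, -59.0, 2.0], [495.0, 5.0, 26.0], [569.0, 61.0, 92.0]]
  rect ((487.9608154296875, 0.20430755615234375), (163.3857421875, 120.8499984741211), 2.9153332710266113)
top_tray_center top [(array([325., 219.]), 0.56)]
  trace 0.82 [327.0, 219.9] [[406.0, -59.0, 0.0], [484.0, -0.0, 19.0], [563.0, 59.0, 92.0]]
  rect ((484.2647399902344, -0.8219146728515625), (160.50534057617188, 120.29080200195312), 2.9305756092071533)
(array([491.11488167,   5.45610985,  50.09167997]), np.float64(1.674557950404564))
lower_tray_center scene [(array([210., 208.]), 0.65)]
  trace 0.65 [212.3, 208.6] [[481.0, -297.0, 1.0], [559.0, -242.0, 12.0], [639.0, -177.0, 31.0]]
  rect ((558.8208618164062, -238.07936096191406), (164.17138671875, 124.99229431152344), 0.45370039343833923)
lower_tray_center top [(array([438., 186.]), 0.76)]
  trace 0.85 [437.1, 186.6] [[480.0, -298.0, -0.0], [558.0, -244.0, 4.0], [635.0, -179.0, 31.0]]
  rect ((557.2383422851562, -239.38009643554688), (161.17848205566406, 122.12449645996094), 0.833732366
[... 653 characters left out ...]
]), np.float64(11.097352983104159))
{'t': 0.7, 'q': array([ 1.14850570e+00,  5.27404713e-01,  1.43268096e+00, -2.10682278e-05,
        1.18141484e+00, -1.78492447e-01]), 'joint_velocities': array([ 0.00091989, -0.00079302, -0.00153943, -0.00035421,  0.00087721,
       -0.00060889]), 'tau': array([-8.54162699e-04, -4.42169988e+01, -1.78383100e+01, -2.61196092e-04,
        8.17622786e-04,  4.15025294e-07]), 'position': array([150.83573093, 606.51177091, 231.37508052]), 'orientation': array([-1.31468022, -1.02782175,  1.02767055]), 'contact_force': array([-0.67184643,  0.47700357, -0.33732959]), 'wrist_torque': array([ 0.03890122,  0.00014507, -0.02622776]), 'gripper_width': 1.0008153543876463}
```

View pics/scene.png

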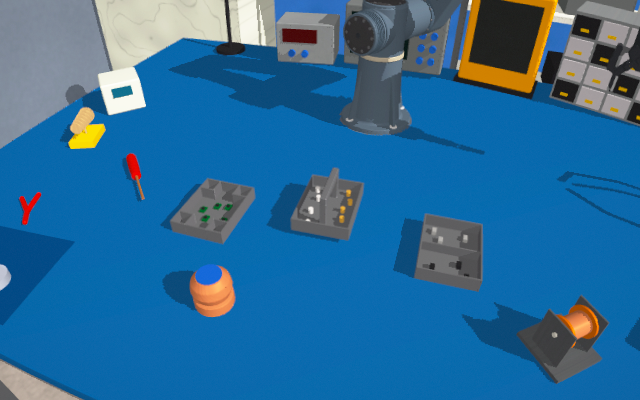

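View pics/top.png

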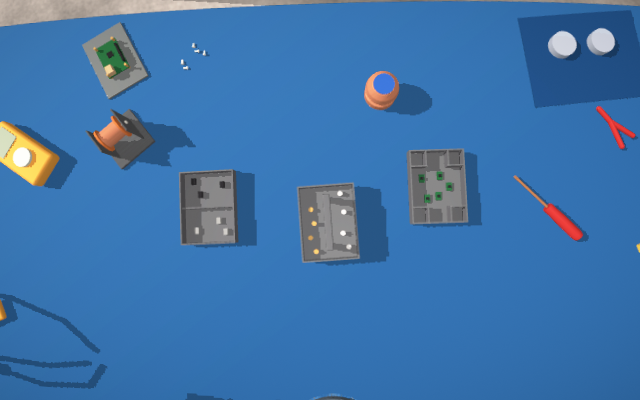

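```bash
python3 - <<'E'
from h import *
from scipy.spatial.transform import Rotation as R
print(R.from_rotvec(env.read_state()["orientation"]).as_matrix().round(3))
P={n:env.snapshot(n) for n in("scene","top")}
for n,p in P.items():
    print(n,np.linalg.inv(p["world_to_cam"])[:3,3].round())
    for l in("top_tray_center","lower_tray_center"):
        r=env.trace(l,p)[0];c=cloud(p,cv2.dilate(r["mask"].astype(np.uint8),np.ones((3,3)))>0)
        k=c[(c[:,2]>85)&(c[:,2]<97)] if l[0]=="t" else c[(c[:,2]>26)&(c[:,2]<34)]
        print(l,len(k),np.median(k[:,2]),cv2.minAreaRect(k[:,:2].astype(np.float32)))
        # robust: per-axis percentiles
        print(np.percentile(k,[1,99],axis=0).round(1).tolist())
        if l[0]=="t":
            k=c[(c[:,2]>41)&(c[:,2]<50)];print("rim",np.median(k[:,2]),cv2.minAreaRect(k[:,:2].astype(np.float32)))
E
```

```text
[[ 0.241  0.    -0.97 ]
 [ 0.97   0.     0.241]
 [ 0.    -1.    -0.   ]]
scene [1171.  199.  615.]
top_tray_center 253 91.34375052784554 ((487.6138000488281, 0.6003398895263672), (113.61274719238281, 14.528523445129395), 3.364903688430786)
[[433.7, -7.7, 85.8], [543.5, 9.5, 93.4]]
rim 44.908628524710245 ((487.1319274902344, 0.09383392333984375), (164.9818115234375, 120.80059814453125), 2.895622968673706)
lower_tray_center 700 29.072240818572336 ((558.70947265625, -238.91372680664062), (163.7130126953125, 124.05154418945312), 0.6212027072906494)
[[479.1, -299.2, 26.1], [639.9, -177.2, 32.2]]
top [478.  -3. 873.]
top_tray_center 400 91.49201507506612 ((484.3972473144531, -0.7494058609008789), (111.38832092285156, 13.93811321258545), 3.025082588195801)
[[429.2, -9.6, 87.6], [539.7, 8.1, 94.8]]
rim 45.43598752306081 ((484.23919677734375, -0.8283157348632812), (160.4589080810547, 120.21833038330078), 2.938600540161133)
lower_tray_center 640 29.71823341762384 ((557.4829711914062, -239.44512939453125), (161.73260498046875, 121.55960845947266), 0.3946416974067688)
[[477.0, -300.0, 26.1], [638.2, -178.9, 32.9]]
```

The middle tray at top (325,219) has the handle, and the right one at (438,186) has the corner sockets and green boards. The left one at (208,207) is the plain tray. Depth from both views agrees within 3 mm: handle at (485,0), top at z=91–92, yaw 3°; socketed tray at (558,-239), rim z≈30, yaw 0.5°.

Call:
{"name": "play_rows", "arguments": {"targets": [[[0, 0, 0.17], [0.55, -1, 0], 100], [[0, 0, 0.17], [0.55, -1, 0], 100], [[0, 0, 0.17], [0.55, -1, 0], 100], [[0, 0, 0.17], [0.55, -1, 0], 100], [[0, 0, 0.17], [0.55, -1, 0], 100], [[0, 0, 0.17], [0.55, -1, 0], 100], [[0, 0, 0.17], [0.55, -1, 0], 100], [[0, 0, 0.17], [0.55, -1, 0], 100], [[0, 0, 0.17], [0.55, -1, 0], 100], [[0, 0, 0.17], [0.55, -1, 0], 100], [[0, 0, 0.17], [0.55, -1, 0], 100], [[0, 0, 0.17], [0.55, -1, 0], 100], [[0, 0, 0.17], [0.55, -1, 0], 100], [[0, 0, 0.17], [0.55, -1, 0], 100], [[0, 0, 0.17], [0.55, -1, 0], 100], [[0, 0, 0.17], [0.55, -1, 0], 100], [[0, 0, 0.17], [0.55, -1, 0], 100], [[0, 0, 0.17], [0.55, -1, 0], 100], [[0, 0, 0.17], [0.55, -1, 0], 100], [[0, 0, 0.17], [0.55, -1, 0], 100]]}}

```text
t: 3.0
position: [435.1, 90.9, 235.3]
orientation: [-1.175, -1.275, 1.251]
contact_force: [0.4, -0.5, -0.5]
gripper_width: 0.997
```

```bash
cat > st.py <<'E'
from h import *
from scipy.spatial.transform import Rotation as R
import sys
s=env.read_state();M=R.from_rotvec(s["orientation"]).as_matrix()
yaw=np.degrees(np.arctan2(M[1,0],M[0,0]))
T=np.array([float(a) for a in sys.argv[1:5]])
print(s["t"],s["position"].round(1),"yaw",yaw.round(2),"approach",M[:,1].round(3),"F",s["contact_force"].round(1),"w",s["gripper_width"])
d=(T[:3]-s["position"])/25
tilt=np.cross(M[:,1],[0,0,-1])
print("shift units",d.round(2),"turn units z",round((T[3]-yaw)/5,2),"tilt xy units",(np.degrees(tilt[:2])/5).round(3))
E
python3 st.py 485.5 0 150 92.95
```

```text
3.0 [435.1  90.9 235.3] yaw 94.19 approach [ 0.01  0.01 -1.  ] F [ 0.4 -0.5 -0.5] w 0.9970164836101152
shift units [ 2.01 -3.64 -3.41] turn units z -0.25 tilt xy units [-0.111  0.119]
```

Call:
{"name": "play_rows", "arguments": {"targets": [[[-0.02, 0.02, -0.05], [0.4, -0.73, -0.68], 100], [[-0.02, 0.02, -0.05], [0.4, -0.73, -0.68], 100], [[-0.02, 0.02, -0.05], [0.4, -0.73, -0.68], 100], [[-0.02, 0.02, -0.05], [0.4, -0.73, -0.68], 100], [[-0.02, 0.02, -0.05], [0.4, -0.73, -0.68], 100], [[0, 0, 0], [0, 0, 0], 100], [[0, 0, 0], [0, 0, 0], 100]]}}

```text
t: 3.7
position: [492.3, -8.3, 149.7]
orientation: [-1.198, -1.25, 1.237]
contact_force: [-0.9, 0.1, 0.0]
gripper_width: 0.999
```

```bash
python3 st.py 485.5 0 65 92.95
```

```text
3.7 [492.3  -8.3 149.7] yaw 92.55 approach [ 0.012 -0.001 -1.   ] F [-0.9  0.1  0. ] w 0.9992665913965747
shift units [-0.27  0.33 -3.39] turn units z 0.08 tilt xy units [0.012 0.138]
```

Call:
{"name": "play_rows", "arguments": {"targets": [[[0, 0.14, 0.08], [-0.27, 0.33, 0], 100], [[0, 0, 0], [0, 0, -0.5], 100], [[0, 0, 0], [0, 0, -0.5], 100], [[0, 0, 0], [0, 0, -0.5], 100], [[0, 0, 0], [0, 0, -0.5], 100], [[0, 0, 0], [0, 0, -0.5], 100], [[0, 0, 0], [0, 0, 0], 100], [[0, 0, 0], [0, 0, 0], 100]]}}

```text
t: 4.5
position: [481.1, 10.6, 93.0]
orientation: [-1.181, -1.258, 1.255]
contact_force: [-0.1, 0.2, 1.3]
gripper_width: 1.001
```

```bash
python3 st.py 485.5 0 65 92.95
```

```text
4.5 [481.1  10.6  93. ] yaw 93.63 approach [ 0.003 -0.    -1.   ] F [-0.1  0.2  1.3] w 1.000591399539918
shift units [ 0.18 -0.42 -1.12] turn units z -0.14 tilt xy units [0.004 0.035]
```

Call:
{"name": "play_rows", "arguments": {"targets": [[[0, 0.03, -0.08], [0.1, -0.25, 0], 100], [[0, 0, 0], [0, 0, 0], 100], [[0, 0, 0], [0, 0, 0], 100]]}}

```text
t: 4.8
position: [484.5, 4.7, 95.3]
orientation: [-1.185, -1.254, 1.251]
contact_force: [-0.2, 0.3, -0.0]
gripper_width: 0.998
```

```bash
python3 st.py 485.5 0 65 92.95
```

```text
4.8 [484.5   4.7  95.3] yaw 93.3 approach [ 0.004 -0.001 -1.   ] F [-0.2  0.3 -0. ] w 0.998467779808405
shift units [ 0.04 -0.19 -1.21] turn units z -0.07 tilt xy units [0.013 0.042]
```

Call:
{"name": "play_rows", "arguments": {"targets": [[[0, 0.03, -0.05], [0, -0.18, 0], 100], [[0, 0, 0], [0, 0, 0], 100], [[0, 0, 0], [0, 0, -0.3], 100], [[0, 0, 0], [0, 0, -0.3], 100], [[0, 0, 0], [0, 0, -0.3], 100], [[0, 0, 0], [0, 0, -0.15], 100], [[0, 0, 0], [0, 0, 0], 100], [[0, 0, 0], [0, 0, 0], 100]]}}

```text
t: 5.6
position: [484.2, -0.6, 66.3]
orientation: [-1.185, -1.247, 1.248]
contact_force: [0.3, -0.3, 0.2]
gripper_width: 0.999
```

```bash
python3 st.py 485.5 0 65 92.95
```

```text
5.6 [484.2  -0.6  66.3] yaw 92.96 approach [-0.    -0.001 -1.   ] F [ 0.3 -0.3  0.2] w 0.9991190382309453
shift units [ 0.05  0.02 -0.05] turn units z -0.0 tilt xy units [ 0.01  -0.002]
```

Well placed. Closing, then lifting.

Call:
{"name": "play_rows", "arguments": {"targets": [[[0, 0, 0], [0, 0, 0], 0], [[0, 0, 0], [0, 0, 0], 0], [[0, 0, 0], [0, 0, 0], 0], [[0, 0, 0], [0, 0, 0], 0], [[0, 0, 0], [0, 0, 0], 0], [[0, 0, 0], [0, 0, 0], 0], [[0, 0, 0], [0, 0, 0], 0], [[0, 0, 0], [0, 0, 0], 0], [[0, 0, 0], [0, 0, 0], 0], [[0, 0, 0], [0, 0, 0], 0]], "newtons": 60}}

```text
t: 6.6
position: [484.6, -0.2, 66.9]
orientation: [-1.186, -1.248, 1.247]
contact_force: [-0.1, 0.1, -1.6]
gripper_width: 0.152
```

Call:
{"name": "play_rows", "arguments": {"targets": [[[0, 0, 0], [0, 0, 0.2], 0], [[0, 0, 0], [0, 0, 0.4], 0], [[0, 0, 0], [0, 0, 0.4], 0], [[0, 0, 0], [0, 0, 0.4], 0], [[0, 0, 0], [0, 0, 0.4], 0], [[0, 0, 0], [0, 0, 0.4], 0], [[0, 0, 0], [0, 0, 0.4], 0], [[0, 0, 0], [0, 0, 0.4], 0], [[0, 0, 0], [0, 0, 0.2], 0], [[0, 0, 0], [0, 0, 0], 0], [[0, 0, 0], [0, 0, 0], 0]]}}

```text
t: 7.7
position: [482.7, 0.0, 154.5]
orientation: [-1.185, -1.247, 1.248]
contact_force: [0.4, 0.2, -4.9]
gripper_width: 0.152
```

```bash
cat > meas.py <<'E'
from h import *
def level(c,h):
    k=c[abs(c[:,2]-h)<4]; 
    return np.round(np.r_[np.median(k[:,2]),np.hstack(cv2.minAreaRect(k[:,:2].astype(np.float32)))],1),len(k)
def go(z, tag=None):
    for n in("top","scene"):
        p=env.snapshot(n)
        if tag: cv2.imwrite(f"pics/{tag}_{n}.png",p["img"][...,::-1])
        for l in("top_tray_center","lower_tray_center"):
            print(n,l,[(np.round(a["xy"],1).tolist(),round(a["score"],2)) for a in env.mark_of(l,p)[:1]])
            r=env.trace(l,p)
            if r:
                c=cloud(p,r[0]["mask"]);print("  ",r[0]["score"],level(c,z if l[0]=="t" else 30))
E
python3 st.py 557.5 -239.5 147 90.4; python3 -c "
from meas import *
go(45+env.read_state()['position'][2]-66,'lift')"
```

```text
7.7 [482.7   0.  154.5] yaw 92.96 approach [-0.    -0.001 -1.   ] F [ 0.4  0.2 -4.9] w 0.1515669758380075
shift units [ 2.99 -9.58 -0.3 ] turn units z -0.51 tilt xy units [ 0.007 -0.003]
top top_tray_center []
   0.63 (array([133. , 482.4,  -0.7,  94.9, 174.7,  82.4]), 183)
top lower_tray_center [([436.9, 186.2], 0.73)]
   0.6 (array([ 2.970e+01,  5.576e+02, -2.395e+02,  1.618e+02,  1.222e+02,
        3.000e-01]), 633)
scene top_tray_center [([332.3, 165.5], 0.61)]
   0.96 (array([ 1.323e+02,  4.847e+02, -1.000e-01,  1.647e+02,  1.208e+02,
        2.900e+00]), 432)
scene lower_tray_center [([213.7, 207.5], 0.75)]
   0.68 (array([  29.1,  559. , -238.3,  163. ,  123.8,    1. ]), 663)
```

Gripped and lifted (13 mm wide, −4.9 N ≈ 0.4 kg plus). Moving over the socketed tray.

Call:
{"name": "play_rows", "arguments": {"targets": [[[0, 0, -0.05], [0.15, -0.5, 0], 0], [[0, 0, -0.05], [0.25, -0.8, 0], 0], [[0, 0, -0.05], [0.25, -0.8, 0], 0], [[0, 0, -0.05], [0.25, -0.8, 0], 0], [[0, 0, -0.05], [0.25, -0.8, 0], 0], [[0, 0, -0.05], [0.25, -0.8, 0], 0], [[0, 0, -0.05], [0.25, -0.8, 0], 0], [[0, 0, -0.05], [0.25, -0.8, 0], 0], [[0, 0, -0.05], [0.25, -0.8, 0], 0], [[0, 0, -0.05], [0.25, -0.8, 0], 0], [[0, 0, 0], [0.2, -0.5, 0], 0], [[0, 0, 0], [0.1, -0.2, 0], 0], [[0, 0, 0], [0, 0, 0], 0], [[0, 0, 0], [0, 0, 0], 0]]}}

```text
t: 9.6
position: [552.3, -229.1, 152.2]
orientation: [-1.209, -1.209, 1.215]
contact_force: [0.7, -0.7, -5.0]
gripper_width: 0.149
```

```bash
python3 st.py 557 -239 110 90.4
```

```text
9.6 [ 552.3 -229.1  152.2] yaw 90.21 approach [-0.002 -0.004 -1.   ] F [ 0.7 -0.7 -5. ] w 0.14859820200230064
shift units [ 0.19 -0.4  -1.69] turn units z 0.04 tilt xy units [ 0.041 -0.018]
```

Call:
{"name": "play_rows", "arguments": {"targets": [[[0.02, 0, 0.02], [0.1, -0.2, 0], 0], [[0.02, 0, 0.02], [0.1, -0.2, 0], 0], [[0, 0, 0], [0, 0, -0.3], 0], [[0, 0, 0], [0, 0, -0.4], 0], [[0, 0, 0], [0, 0, -0.4], 0], [[0, 0, 0], [0, 0, -0.3], 0], [[0, 0, 0], [0, 0, 0], 0], [[0, 0, 0], [0, 0, 0], 0]]}}

```text
t: 10.4
position: [556.0, -235.6, 112.6]
orientation: [-1.197, -1.215, 1.217]
contact_force: [0.6, 1.0, -4.4]
gripper_width: 0.147
```

```bash
python3 st.py 557 -239 82 90.4; python3 -c "
from meas import *
go(45+env.read_state()['position'][2]-66,'over')
a=cv2.imread('pics/over_scene.png')[110:270,130:350];cv2.imwrite('pics/over_crop.png',cv2.resize(a,None,fx=3,fy=3))"
```

```text
10.4 [ 556.  -235.6  112.6] yaw 90.64 approach [-0.006  0.004 -1.   ] F [ 0.6  1.  -4.4] w 0.14699978197632102
shift units [ 0.04 -0.13 -1.23] turn units z -0.05 tilt xy units [-0.044 -0.069]
top top_tray_center [([443.7, 185.3], 0.87)]
   0.78 (array([ 9.160e+01,  5.561e+02, -2.273e+02,  1.620e+02,  1.051e+02,
        1.000e-01]), 310)
top lower_tray_center []
   0.77 (array([  29.4,  555.1, -180.1,  149.3,    4.1,    0.6]), 90)
scene top_tray_center [([211.4, 181.1], 0.89)]
   0.72 (array([ 9.150e+01,  5.587e+02, -2.347e+02,  1.621e+02,  1.229e+02,
        3.000e-01]), 540)
scene lower_tray_center [([217.3, 206.6], 0.7)]
   0.66 (array([  29.2,  559.2, -237.4,  122.5,  164.4,   89.4]), 393)
```

View pics/over_crop.png

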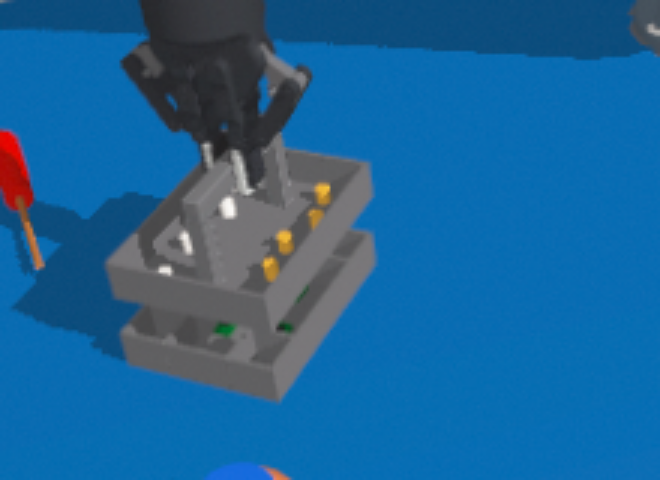

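Crop: the held tray hangs level and parallel just above the socketed one (its front corner (270,325) over (280,400)), only ~3 mm off in y. Correcting and lowering.

Call:
{"name": "play_rows", "arguments": {"targets": [[[-0.04, -0.06, -0.03], [0.04, -0.14, 0], 0], [[0, 0, 0], [0, 0, 0], 0], [[0, 0, 0], [0, 0, -0.2], 0], [[0, 0, 0], [0, 0, -0.25], 0], [[0, 0, 0], [0, 0, -0.25], 0], [[0, 0, 0], [0, 0, -0.15], 0], [[0, 0, 0], [0, 0, 0], 0], [[0, 0, 0], [0, 0, 0], 0]]}}

```text
t: 11.7
position: [557.0, -239.6, 89.7]
orientation: [-1.205, -1.215, 1.215]
contact_force: [-0.0, 0.1, -4.1]
gripper_width: 0.149
```

```bash
python3 st.py 557 -239 81 90.4
```

```text
11.7 [ 557.  -239.6   89.7] yaw 90.46 approach [-0. -0. -1.] F [-0.   0.1 -4.1] w 0.14878862596001524
shift units [ 0.    0.02 -0.35] turn units z -0.01 tilt xy units [ 0.001 -0.002]
```

Call:
{"name": "play_rows", "arguments": {"targets": [[[0, 0, 0], [0, 0, -0.12], 0], [[0, 0, 0], [0, 0, -0.12], 0], [[0, 0, 0], [0, 0, -0.06], 0], [[0, 0, 0], [0, 0, 0], 0], [[0, 0, 0], [0, 0, 0], 0]]}}

```text
t: 12.2
position: [557.3, -239.8, 81.9]
orientation: [-1.206, -1.215, 1.215]
contact_force: [-0.0, -0.3, -4.5]
gripper_width: 0.157
```

```bash
python3 st.py 557 -239 81 90.4; python3 -c "
from meas import *
go(45+env.read_state()['position'][2]-66)"
```

```text
12.2 [ 557.3 -239.8   81.9] yaw 90.46 approach [ 0.001 -0.001 -1.   ] F [-0.  -0.3 -4.5] w 0.1567996941468066
shift units [-0.01  0.03 -0.04] turn units z -0.01 tilt xy units [0.008 0.008]
top top_tray_center [([442.4, 182.9], 0.78)]
   0.79 (array([  60.6,  605.4, -231.1,   66.8,  108. ,    3.1]), 157)
top lower_tray_center []
   0.56 (array([  28.2,  605.9, -179.2,    1.5,   48.4,   89.7]), 14)
scene top_tray_center [([213.3, 192.0], 0.71)]
   0.94 (array([ 6.010e+01,  5.605e+02, -2.385e+02,  1.638e+02,  1.223e+02,
        3.000e-01]), 463)
scene lower_tray_center []
   0.74 (array([  29. ,  589.3, -199.7,   91.7,  194. ,   53.2]), 189)
```

Call:
{"name": "play_rows", "arguments": {"targets": [[[0, 0, 0], [0, 0, -0.06], 0], [[0, 0, 0], [0, 0, 0], 0], [[0, 0, 0], [0, 0, 0], 0]]}}

```text
t: 13.0
position: [557.6, -239.8, 81.1]
orientation: [-1.207, -1.216, 1.215]
contact_force: [-0.6, -0.1, -4.7]
gripper_width: 0.154
```

Call:
{"name": "play_rows", "arguments": {"targets": [[[0, 0, 0], [0, 0, -0.06], 0], [[0, 0, 0], [0, 0, 0], 0], [[0, 0, 0], [0, 0, 0], 0]]}}

```text
t: 13.3
position: [557.9, -239.6, 81.1]
orientation: [-1.208, -1.216, 1.215]
contact_force: [0.2, 0.3, -3.2]
gripper_width: 0.153
```

Contact is beginning to take the weight; seat height is as predicted (81). Opening.

Call:
{"name": "play_rows", "arguments": {"targets": [[[0, 0, 0], [0, 0, -0.03], 0], [[0, 0, 0], [0, 0, 0], 0], [[0, 0, 0], [0, 0, 0], 100], [[0, 0, 0], [0, 0, 0], 100], [[0, 0, 0], [0, 0, 0], 100], [[0, 0, 0], [0, 0, 0], 100], [[0, 0, 0], [0, 0, 0], 100], [[0, 0, 0], [0, 0, 0], 100], [[0, 0, 0], [0, 0, 0], 100], [[0, 0, 0], [0, 0, 0], 100], [[0, 0, 0], [0, 0, 0], 100], [[0, 0, 0], [0, 0, 0], 100]]}}

```text
t: 14.5
position: [559.7, -241.1, 81.5]
orientation: [-1.213, -1.218, 1.215]
contact_force: [0.3, 0.0, 0.3]
gripper_width: 0.998
```

Call:
{"name": "play_rows", "arguments": {"targets": [[[0, 0, 0], [0, 0, 0.2], 100], [[0, 0, 0], [0, 0, 0.4], 100], [[0, 0, 0], [0, 0, 0.5], 100], [[0, 0, 0], [0, 0, 0.5], 100], [[0, 0, 0], [0, 0, 0.8], 100], [[0, 0, 0], [0, 0, 0.8], 100], [[0, 0, 0], [0, 0, 0.8], 100], [[0, 0, 0], [0, 0, 0.8], 100], [[0, 0, 0], [-0.5, 0.8, 0.5], 100], [[0, 0, 0], [-0.5, 0.8, 0], 100], [[0, 0, 0], [-0.5, 0.8, 0], 100], [[0, 0, 0], [-0.5, 0.8, 0], 100], [[0, 0, 0], [-0.5, 0.8, 0], 100], [[0, 0, 0], [-0.5, 0.8, 0], 100], [[0, 0, 0], [0, 0.8, 0], 100], [[0, 0, 0], [0, 0.6, 0], 100], [[0, 0, 0], [0, 0.2, 0], 100], [[0, 0, 0], [0, 0, 0], 100], [[0, 0, 0], [0, 0, 0], 100]]}}

```text
t: 16.4
position: [484.3, -78.3, 242.3]
orientation: [-1.244, -1.229, 1.213]
contact_force: [-0.2, 0.0, -0.5]
gripper_width: 1.001
```

```bash
python3 st.py 557 -239 81 90.4; python3 -c "
from meas import *
go(60,'end')
p=env.snapshot('scene');r=env.trace('plain_tray_center',p);print(level(cloud(p,r[0]['mask']),30))
r=env.trace('top_tray_center',p);c=cloud(p,r[0]['mask']);k=c[abs(c[:,2]-60)<4];print('plane',np.linalg.lstsq(np.c_[k[:,:2],np.ones(len(k))],k[:,2],rcond=None)[0].round(4), level(c,106))
a=cv2.imread('pics/end_scene.png')[110:270,130:350];cv2.imwrite('pics/end_crop.png',cv2.resize(a,None,fx=3,fy=3))"
```

```text
16.4 [484.3 -78.3 242.3] yaw 90.39 approach [ 0.032 -0.019 -0.999] F [-0.2  0.  -0.5] w 1.0012056390158495
shift units [ 2.91 -6.43 -6.45] turn units z 0.0 tilt xy units [0.218 0.371]
top top_tray_center [([440.5, 184.4], 0.58)]
   0.75 (array([ 5.960e+01,  5.807e+02, -2.399e+02,  1.165e+02,  1.221e+02,
        5.000e-01]), 279)
top lower_tray_center []
scene top_tray_center [([214.3, 192.1], 0.71)]
   0.6 (array([ 5.920e+01,  5.599e+02, -2.384e+02,  1.637e+02,  1.238e+02,
        3.000e-01]), 479)
scene lower_tray_center []
   0.94 (array([  28.3,  589.1, -198.3,   85.5,  185.8,   54.3]), 108)
(array([ 29.5, 525.9, 263.9, 165.2, 119.5,   1.5]), 529)
plane [-1.90000e-03 -9.00000e-04  5.98415e+01] (array([ 105.8,  561.5, -238.7,   15.7,  111. ,   90. ]), 248)
```

View pics/end_crop.png

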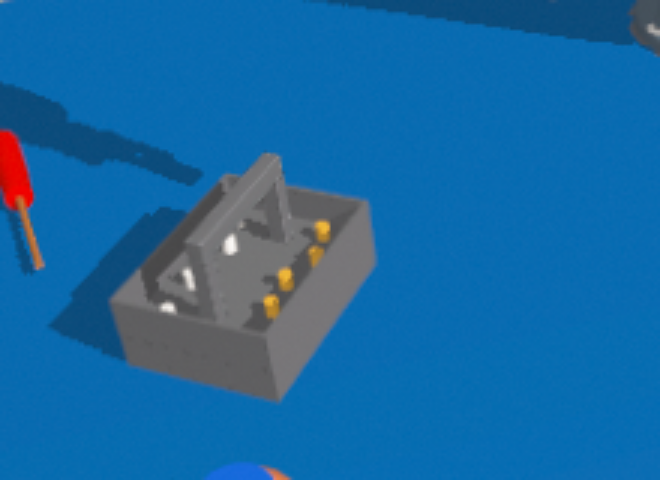

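The trays are stacked flush with no gap, walls aligned (corner (270,330)→(280,400)), rim at 59.6 mm as expected. Handing in.

```bash
python3 -c "
from workcell import env
print(env.hand_in())"
```

```text
the job is handed in; nothing more can be done
None
```

I picked up the handled tray by its bar, lowered it until its pins were in the sockets of the socketed tray, let go, and handed the job in at about 16.5 s. No verdict is reported.

**What the last checks showed:**
- **Height and level:** the upper rim measured 59–60 mm, against 60 expected, and the handle top 105.8 mm, against 106. The rim was level to about 0.1°, and no gap shows between the trays in the picture.
- **Alignment:** the handled tray sits within about 2 mm of where the socketed tray was measured before stacking, and the sides are parallel to under 1°.
- **Plain tray:** it had not moved measurably, about 0.1 mm in the scene camera.
- **Gripper:** open and clear of everything, with contact force near zero.

**What failed or disagreed:**
- **Camera offset:** the two cameras disagreed by 1–3 mm throughout, which is close to their calibration accuracy.
- **Socketed tray after stacking:** it was mostly hidden, so I could not measure its centre directly. I inferred its position from the earlier measurement and the flush walls.
- **Top camera:** part of the tray was hidden in its last view, so its last fit of the handled tray was incomplete.

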